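# Undo the last lid clamp of the mould pressure pot

### The arm

A 6-joint arm with a two-finger parallel gripper is mounted at the origin on the work surface. World frame = base frame: x ahead of the robot, y to its left, z up, the work surface at z = 0. Lengths are in mm, angles in degrees, forces in N, time in s.
With the tool pointing down it reaches from about 300 to 850 mm from the base axis. Payload 4.2 kg.
Tool frame: the origin (TCP) lies at the very end of the fingers, on their centre line; the grasp point (between the pads) lies 19 mm behind it (env.grip_point_offset is the distance from the TCP to the grasp point, in mm); z points along the fingers, y is the line along which they close (so a half turn about z gives the same grasp; the last joint's range is limited). The gripper opens to 91 mm and grips with 3 to 60 N. Pads are 32 mm wide; open, the fingers measure 118 mm over their backs; the gripper's body (76 mm by 178 mm) begins 60 mm behind the grasp point.
Start: joints at [-76.031, 18.312, 89.639, -0, 72.044, -1.146], TCP at [149.934, -555.124, 213.976] pointing down, gripper open.
Joint ranges: [-177.97, 177.97], [-48.28, 115.42], [12.27, 149.76], [-77.06, 257.06], [2.81, 150.46], [-146.56, 146.56]. Speed limits (degrees/s): [147.25, 147.25, 180, 180, 180, 180].

### API

Orientations are given as [roll, pitch, yaw] about the fixed x, y, z axes, in that order (R = Rz(yaw) Ry(pitch) Rx(roll)).
In Python, from workcell import env gives the robot as it stands. The module is installed in compiled form; this text tells all that it offers.
- The arm moves only by the tool arm_command, never from a script. Its argument "rows" is a list of rows, each an object with "delta_pos": the shift along the tool's x, y, z in mm, a list of three; "roll": the turn about the tool's z in units of 5 degrees (1.0 is 5 degrees); "jaw": the opening in per cent of the stroke, from 0 (shut) to 100 (fully open). A call has 1 to 20 rows; each row is the pose to reach, as a shift and turn from the pose commanded when the call began, along the tool's axes at that moment; what a row does not reach only later rows make up. A row lasts 1/12 s, in which the tool goes at most 41.7 mm and 7.16 degrees, less where a joint would pass 70% of its speed; a pose out of reach is approached as far as the arm can. A call with a gripper value outside its range is refused whole. The fingers move at their own pace and stop on an object; "squeeze" is the grip in N (left out, the last holds). Time passes only in rows, so rows that repeat a pose let the fingers close. It gives the time, the measured TCP pose, the force, the opening and the grip force at its end, in the units of the state.
- env.state(): the state, without advancing time (a new reading comes with each control period).
- env.grab_frame(name): name is "scene" or "top"; returns a dict with "img" (384x512x3 uint8, blue, green, red), "z_map" (384x512 float32, mm along the optical axis (not along the pixel's ray), 0 where there is no reading), "fov_y" (degrees; the focal length in pixels is half the picture's height over the tangent of half this angle, whatever the lens; pixels are square), "cx", "cy" (the principal point, pixels), "R" (3x3) and "t" (3): a world point X has camera coordinates R X + t. Camera axes: x right, y down, z forward; pixel columns grow to the right and rows downward; lengths in mm; the calibration is good to about 2 mm. A picture is of the moment at which its call begins.
- env.job_done(): hands the job in; it is judged then, once.
The state is a dict: "time_s": time; "qpos": joint angles; "qvel": joint speeds; "effort": joint torques, N m; "ee_pos": TCP position; "ee_rot": TCP orientation; "force": force on the tool from outside, world axes, zero at the start; "torque": the same for the moment, N m; "gripper_width": finger opening in mm; "gripper_force": force on a finger pad.
Only numpy, scipy, OpenCV 4.12 (cv2) and the standard library are available. Lean on these libraries where they do the work, as an engineer would, in place of code of your own. Each camera call takes 0.05 s, during which the arm holds its last target. There are 200 camera calls.

### The job

The pressure pot on the jeweller's bench has been vented and three of its four lid clamps are already undone: undo the last one. Unscrew its wing nut (anticlockwise from above) just until it clears the slotted lug's raised lips, not hard up against the cap on the bolt's end; then swing the eyebolt out of the slot and on down until it points level or lower, and leave it there. Feel your way gently: never force the bolt against the lug, do not lean on the pot's lid, and leave the other things on the bench where they are.

Things in the scene. Friction and masses are not known exactly. Their poses are not given: they have to be found in the camera images.
- pot: Grey pressure pot, 170 mm across, fixed to the bench. Origin: under its centre, on the bench; z up. The closed clamp is on its -x side; the other three (on +x, +y, -y) are undone, their bolts hanging down (within 160 mm of the pot's axis).
- lid: Bare aluminium lid, fixed on the pot: rim 194 mm across and 196 mm above the bench, crown 205 mm. Origin and axes as the pot's. On it: a lifting handle bar along y over the centre (78 mm long, 10 mm thick, top 241 mm above the bench), three empty lugs, and on the +x half only a gauge and two valves (up to 255 mm above the bench).
- lug: Aluminium slotted lug of the closed clamp, on the lid's rim. Origin: on the upright bolt's axis (115 mm from the pot's axis) at the lug's flat top, 199 mm above the bench; axes as the pot's. Two prongs (38 mm across both) leave a slot 11 mm wide, open to -x.
- lips (a point): Midpoint between the inner top edges of the two lips, 3.5 mm high, on the lug's flat top at the prongs' outer ends, 14 to 16 mm out (-x) from the bolt's axis. The nut's flange must pass over them. It dips as the bolt tips, so it clears them only with about 5 mm of lift off the flat top; with less it is stopped at once or jams by 0.25 rad, and a push of 10 N there already wedges it.
- eyebolt: Steel eyebolt of the closed clamp with its wing nut. Origin: on its hinge pin, 64 mm straight below the lug's flat top (135 mm above the bench). This frame does not swing: axes as the pot's, the pin along y. The 8 mm stud reaches 91 mm from the pin and has 1.5 mm of free play either way in the slot.
- swing (a joint): Angle of the eyebolt about its pin: 0 upright in the slot, grows as its top swings out to the pot's -x side, 1.57 level, stops at 2.75. The pin is stiff: the bolt stays wherever it is left; about 2 N at the nut moves it.
- wings (a point): Point on the bolt's axis 31 mm above the lug's flat top, turning with the wing nut but not rising with it; x along the wings, z along the bolt. Nut: flange 26 mm wide, 3 mm thick; round hub 17 mm wide, its top 18 mm above the nut's underside; two upright wings, 56 mm across both, 12 mm thick (flat sides to +y and -y), tops 43 mm above the underside.
- end_cap: Cap, 11 mm wide and 3 mm thick, riveted on the stud's end between the wings; keeps the nut on. Origin: its underside, 24.2 mm above the lug's flat top. The nut's underside starts 0 to 2.8 mm above the flat top (how much is not measured) and the hub meets the cap at 6.2 mm. Unscrewing raises the nut 8 mm a turn against about 0.2 N m of steady friction.
- solder_board: pale fired-ceramic soldering board, 150 x 110 x 14 mm, loose. To be left alone. Origin: under its middle.
- bench_block: dark square steel bench block, 75 x 75 x 22 mm, loose. To be left alone. Origin: under its middle.
- flask: open steel casting flask, a tube of 64 mm outer diameter and 65 mm height, loose. To be left alone. Origin: under its middle.
- mould: black rubber mould half, 75 x 52 x 22 mm, loose. To be left alone. Origin: under its middle.
- pickle_bowl: grey stone bowl, 110 mm across, 50 mm high, loose. To be left alone. Origin: under its middle.
- hammer: hammer with wooden handle, 230 mm long, loose. To be left alone. Origin: under its middle.
- wax_jar: small glass jar with dark cap, 60 mm across, 80 mm high, loose. To be left alone. Origin: under its middle.
- tweezers: steel tweezers lying flat, 170 mm long, loose. To be left alone. Origin: under its middle.

How it is judged:
By the outcome, as a careful person would: the job done as asked, in the order asked, and still so for the second after the job is handed in, with the robot touching nothing.
It also fails if it takes over 72 s, if anything falls off the work surface, if the arm or the gripper's body presses on something with over 40 N, if the wrist force passes 120 N, or if a joint passes its speed limit or range.

## Working session

There is one attempt and no reset: what is moved stays moved. The work goes in short steps, Python scripts to look and compute and a tool call to move; the robot and the scene stay as the last step left them, time stands still between calls to the robot, and variables do not carry over. Pictures are saved under pics/ and viewed, at most 10 in all, crops included, and the job is handed in when it is done.

Besides the shell and the picture viewer there is one more tool, called after "Call:" as a command line: name --argument value ..., lists and objects as JSON in quotes. arm_command: Moves the arm, as the interface text tells. Its arguments: {"type":"object","properties":{"rows":{"type":"array"},"squeeze":{"type":"number"}},"required":["rows"]}

```bash
mkdir -p pics; cat > h.py <<'E'
import numpy as np, cv2
from workcell import env
def pts(f):
    h,w=f["z_map"].shape; fl=h/2/np.tan(np.radians(f["fov_y"]/2))
    u,v=np.meshgrid(np.arange(w),np.arange(h)); z=f["z_map"].astype(float)
    c=np.stack([(u-f["cx"])/fl*z,(v-f["cy"])/fl*z,z],-1)
    return (c-f["t"])@f["R"], z>0     # R^T(c-t)
E
python3 - <<'E'
from h import *
for n in("scene","top"):
    f=env.grab_frame(n); cv2.imwrite(f"pics/{n}0.png",f["img"]); np.savez(f"{n}0.npz",**f)
    print(n,-np.array(f["R"]).T@f["t"],f["fov_y"],np.round(f["R"],2).tolist())
s=env.state();print(s)
print(env.grip_point_offset)
E
```

```text
scene [ 849.96522239 -482.80352117 1031.18627381] 51.10526135447134 [[0.85, 0.52, -0.02], [0.43, -0.72, -0.55], [-0.3, 0.46, -0.83]]
top [ 314.05826694  -14.58788694 1190.59713712] 55.63869612412282 [[-0.0, -1.0, -0.0], [-0.98, 0.0, -0.21], [0.21, 0.0, -0.98]]
{'time_s': 0.1, 'qpos': array([-7.60318233e+01,  1.83491356e+01,  8.96982566e+01, -2.33842210e-03,
        7.20438954e+01, -1.14718155e+00]), 'qvel': array([-0.04609187, -0.09149604, -0.10455982, -0.07604651, -0.11361965,
       -0.03641607]), 'effort': array([ 5.47995187e-04, -4.13333023e+01, -2.32509577e+01,  7.28851953e-02,
        4.22188779e-02, -6.01284228e-05]), 'ee_pos': array([ 149.80840002, -554.68539672,  213.20060462]), 'ee_rot': array([-1.79908686e+02,  3.95281977e-04,  1.51160813e+01]), 'force': array([-0.53225631, -0.4397262 , -0.51075075]), 'torque': array([-0.05624283, -0.03748398, -0.01120249]), 'gripper_force': 0.0, 'gripper_width': 91.23326617263787}
18.8
```

View pics/scene0.png

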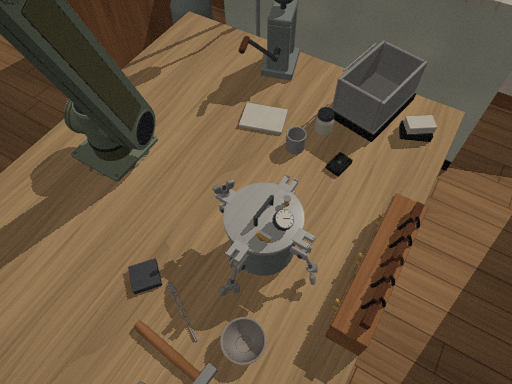

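View pics/top0.png

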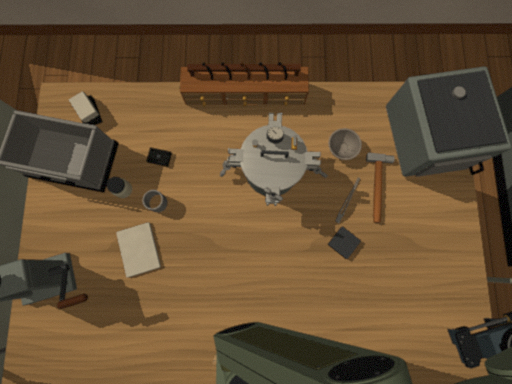

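The scene view shows the pot at about (265,225) with the closed clamp at about (222,188). The top view shows the lid centred at about (273,158) and the closed clamp at about (272,196), facing the robot. Next I measure the pot pose from depth.

```bash
python3 - <<'E'
from h import *
out=[]
for n in("scene","top"):
    f=dict(np.load(n+"0.npz")); P,ok=pts(f)
    m=ok&(P[...,2]>185)&(P[...,2]<275)
    lo=P[ok&(abs(P[...,2])<15)]; print(n,"bench z",np.median(lo[:,2]))
    c=np.array([600,-30.]); 
    reg=m&(np.hypot(P[...,0]-c[0],P[...,1]-c[1])<260)
    q=P[reg&(P[...,2]<212)]
    print(len(q),q.min(0),q.max(0))
    r=np.array(cv2.minEnclosingCircle(q[:,:2].astype(np.float32))[0]); print(r)
    u8=(reg&(P[...,2]<212)).astype(np.uint8)
    k=cv2.morphologyEx(u8,cv2.MORPH_OPEN,np.ones((15,15),np.uint8))
    q=P[k>0]; print("lid circle",cv2.minEnclosingCircle(q[:,:2].astype(np.float32)))
    C=np.array(cv2.minEnclosingCircle(q[:,:2].astype(np.float32))[0])
    # handle: high points within 45mm of center
    d=np.hypot(P[...,0]-C[0],P[...,1]-C[1])
    hb=P[ok&(d<45)&(P[...,2]>232)&(P[...,2]<246)]
    print("handle",len(hb),hb.mean(0),cv2.minAreaRect(hb[:,:2].astype(np.float32)))
    # clamp/wing pts
    w=P[ok&(d>98)&(d<150)&(P[...,2]>207)&(P[...,2]<262)]
    print("wing",len(w));print(np.round(w[:40]))
    l=P[ok&(d>102)&(d<136)&(P[...,2]>185)&(P[...,2]<205)]
    a=np.degrees(np.arctan2(l[:,1]-C[1],l[:,0]-C[0])); print("lugs",np.histogram(a,np.arange(-180,181,10))[0])
for n,(x,y,w,h) in(("scene",(190,150,140,150)),("top",(210,105,120,110))):
    im=cv2.imread(f"pics/{n}0.png")[y:y+h,x:x+w]; im=cv2.resize(im,None,fx=4,fy=4,interpolation=2); out.append(cv2.resize(im,(400,450 if n=="scene" else 366)))
o=np.zeros((450,800,3),np.uint8);o[:450,:400]=out[0];o[:366,400:]=out[1];cv2.imwrite("pics/z1.png",o)
E
```

```text
scene bench z 0.7323788666401667
4716 [ 479.95835901 -200.70916674  185.03395978] [742.31368999  62.16060041 211.92119249]
[610.8470459  -69.17373657]
lid circle ((613.7735595703125, -76.17912292480469), 111.11881256103516)
handle 217 [627.26806722 -73.94256353 240.49182775] ((632.3761596679688, -70.80474853515625), (75.71208953857422, 52.08475875854492), 88.11898803710938)
wing 186
[[503. -43. 238.]
 [505. -42. 238.]
 [507. -41. 238.]
 [509. -40. 238.]
 [500. -52. 242.]
 [501. -49. 240.]
 [504. -49. 242.]
 [505. -47. 239.]
 [509. -47. 242.]
 [510. -45. 241.]
 [511. -43. 239.]
 [498. -53. 237.]
 [502. -55. 243.]
 [503. -51. 239.]
 [506. -52. 243.]
 [508. -50. 241.]
 [509. -48. 240.]
 [511. -46. 238.]
 [513. -46. 239.]
 [515. -44. 238.]
 [498. -55. 236.]
 [503. -56. 241.]
 [506. -56. 243.]
 [506. -53. 239.]
 [509. -53. 241.]
 [511. -51. 241.]
 [513. -50. 241.]
 [513. -45. 235.]
 [500. -56. 234.]
 [504. -58. 240.]
 [505. -55. 237.]
 [508. -56. 240.]
 [509. -53. 238.]
 [512. -52. 238.]
 [513. -50. 237.]
 [513. -46. 231.]
 [486. -73. 241.]
 [488. -72. 242.]
 [501. -59. 235.]
 [503. -57. 
[... 637 characters left out ...]
. 233.]
 [684. -55. 231.]
 [682. -57. 236.]
 [683. -60. 234.]
 [684. -63. 231.]
 [683. -66. 235.]
 [684. -69. 231.]
 [685. -72. 230.]
 [683. -74. 235.]
 [682. -77. 235.]
 [682. -80. 237.]
 [682. -82. 235.]
 [685. -86. 229.]
 [680. -52. 233.]
 [679. -55. 237.]
 [680. -57. 234.]
 [680. -60. 233.]
 [681. -63. 232.]
 [680. -66. 235.]
 [679. -68. 237.]
 [680. -71. 235.]
 [680. -74. 234.]
 [680. -77. 234.]
 [681. -80. 232.]
 [680. -83. 234.]
 [680. -85. 233.]
 [677. -49. 234.]
 [677. -52. 235.]
 [676. -55. 238.]
 [675. -49. 232.]
 [653. -13. 227.]
 [654. -16. 226.]
 [649.  -7. 230.]]
lugs [ 0  0  0  0  0  0  0  0  0 23 24 12  0  0  9 18 32 37 44 37 61 66 49 55
 62 76 50 11  1  0  0  0  0  4  5  1]
```

View pics/z1.png

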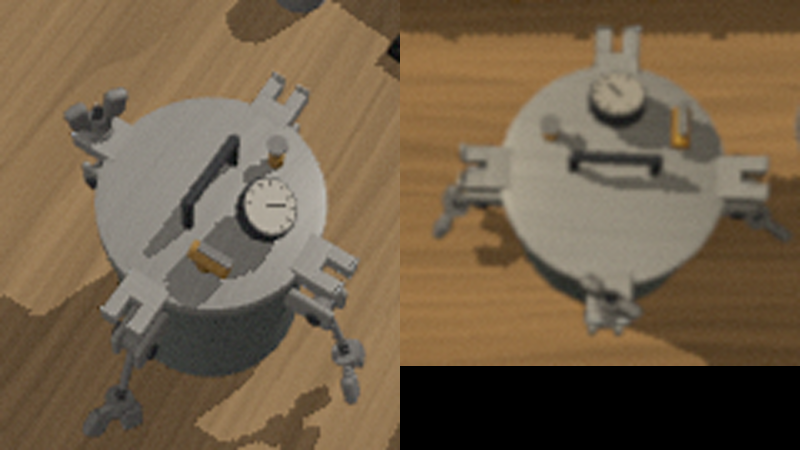

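The crop shows the wing nut at the lid's robot-facing lug, with its wings diagonal and two separate tops.

```bash
python3 - <<'E'
from h import *
C0=np.array([611,-68.5])
for n in("scene","top"):
    f=dict(np.load(n+"0.npz")); P,ok=pts(f); z=P[...,2]
    d=np.hypot(P[...,0]-C0[0],P[...,1]-C0[1])
    q=P[ok&(d<140)&(z>185)&(z<212)]
    for ax in(0,1):   # lug extremes: tips' mean lateral pos
        for s in(-1,1):
            e=s*(q[:,ax]-C0[ax]); t=q[(e>118)&(q[:,2]>190)&(q[:,2]<206)]
            if len(t): print(n,ax,s,len(t),"lat range",np.percentile(t[:,1-ax],[2,98]).round(1),"max",np.percentile(e,99.8).round(1))
    B=np.array([496,-68])
    db=np.hypot(P[...,0]-B[0],P[...,1]-B[1])
    w=P[ok&(db<36)&(z>222)&(z<250)]
    for zz in (222,232,238):
        v=w[w[:,2]>zz]
        if len(v)>4: print(n,"wing",zz,len(v),v.mean(0).round(1),v.max(0).round(1),cv2.minAreaRect(v[:,:2].astype(np.float32)))
    if n=="scene":
        v=w[w[:,2]>236]; print(np.round(v[np.argsort(v[:,1])],0).tolist())
E
```

```text
scene 0 -1 30 lat range [-83.4 -52.3] max 127.4
scene 0 1 81 lat range [-93.5 -56.4] max 130.3
scene 1 -1 88 lat range [588.3 624.6] max 131.4
scene 1 1 58 lat range [598.7 635.2] max 129.3
scene wing 222 138 [498.  -65.8 233.9] [514.5 -39.8 243.1] ((497.0304260253906, -64.86454772949219), (55.349212646484375, 13.158347129821777), 57.66147994995117)
scene wing 232 84 [496.9 -66.2 238.4] [514.5 -39.8 243.1] ((497.0304260253906, -64.86454772949219), (55.349212646484375, 13.158347129821777), 57.66147994995117)
scene wing 238 49 [498.  -63.7 240.3] [514.5 -41.2 243.1] ((497.447021484375, -64.96690368652344), (54.33847427368164, 11.187700271606445), 57.6438102722168)
[[484.0, -89.0, 239.0], [486.0, -87.0, 237.0], [480.0, -87.0, 237.0], [482.0, -86.0, 238.0], [485.0, -86.0, 240.0], [479.0, -85.0, 237.0], [490.0, -85.0, 237.0], [481.0, -84.0, 239.0], [484.0, -84.0, 241.0], [487.0, -84.0, 238.0], [487.0, -83.0, 242.0], [492.0, -82.0, 240.0], [489.0, -82.0, 238.0], [479.0, -81.0, 237.0], [488.0, -81.0, 239.0], [490.0, -80.0, 241.0], [481.0, -80.0, 238.0], [484.0, -80.0, 240.0], [487.0, -80.0,
[... 1000 characters left out ...]
07.0, -41.0, 238.0], [509.0, -40.0, 238.0]]
top 0 -1 40 lat range [-78.7 -45.7] max 129.3
top 0 1 42 lat range [-91.5 -56.5] max 129.4
top 1 -1 44 lat range [587.4 623.4] max 127.8
top 1 1 48 lat range [598.1 633.6] max 129.4
top wing 222 95 [495.9 -62.4 235.7] [514.3 -39.4 243.2] ((496.6739196777344, -63.013343811035156), (54.83929443359375, 11.974321365356445), 57.424957275390625)
top wing 232 67 [495.9 -62.8 239.4] [514.3 -39.4 243.2] ((496.84307861328125, -63.14220428466797), (54.85173416137695, 11.962759017944336), 56.88425827026367)
top wing 238 50 [496.7 -62.7 240.6] [514.3 -39.4 243.2] ((496.9371643066406, -62.96808624267578), (54.501220703125, 11.020770072937012), 58.12409591674805)
```

```bash
python3 - <<'E'
from h import *
B=np.array([496.8,-63.7]);C=np.array([611.5,-69]);a=np.radians(-2.6)
for n in("top","scene"):
    Z=[];
    for i in range(8):
        f=env.grab_frame(n); Z.append(f["z_map"])
    s=np.std(Z,0); f["z_map"]=np.where((np.array(Z)>0).all(0),np.mean(Z,0),0)
    P,ok=pts(f); z=P[...,2]
    def loc(o,ang): 
        d=P[...,:2]-o; return d[...,0]*np.cos(ang)+d[...,1]*np.sin(ang), -d[...,0]*np.sin(ang)+d[...,1]*np.cos(ang)
    for nm,o,ang,hx,hy,z0,z1 in(("wing",B,np.radians(57.6),27,5,225,250),("handle",C,a+np.pi/2,36,4,230,247),
       ("lug+y",C+115*np.array([-np.sin(a),np.cos(a)]),a,18,15,190,208),("lug-y",C-115*np.array([-np.sin(a),np.cos(a)]),a,18,15,190,208),("lug+x",C+115*np.array([np.cos(a),np.sin(a)]),a,15,18,190,208),("lug-x",B,a,15,18,190,208),("bench",B-[90,0],0,20,20,-5,8)):
        u,v=loc(o,ang); v=z[ok&(abs(u)<hx)&(abs(v)<hy)&(z>z0)&(z<z1)]
        print(n,nm,len(v),np.percentile(v,[10,30,50,70,90,97]).round(1) if len(v) else "")
    print("noise",np.median(s[150:200,200:300]))
E
```

```text
top wing 70 [227.1 235.8 239.9 240.6 241.9 242.4]
top handle 73 [240.2 240.7 241.2 241.7 242.2 242.5]
top lug+y 98 [198.6 199.5 199.9 200.3 200.7 201.2]
top lug-y 101 [198.7 199.5 199.8 200.4 200.9 201.1]
top lug+x 96 [199.  199.5 199.8 200.2 200.8 202.4]
top lug-x 65 [199.5 200.  200.7 203.4 205.2 207.4]
top bench 142 [-0.   0.5  1.   1.4  2.   2.2]
noise 1.8883803
scene wing 98 [226.8 233.  238.  239.8 241.3 242. ]
scene handle 100 [238.6 240.1 240.7 240.9 241.5 241.9]
scene lug+y 127 [197.6 198.9 199.3 199.5 200.2 202.7]
scene lug-y 155 [197.7 198.8 199.1 199.5 199.9 200.2]
scene lug+x 160 [196.9 198.7 199.  199.3 199.7 201.8]
scene lug-x 86 [198.9 199.3 199.8 202.6 204.8 206.9]
scene bench 154 [-0.1  0.3  0.8  1.1  1.7  2.1]
noise 2.092646
```

```bash
cat >> h.py <<'E'
def go(x,y,z,yaw):
    s=env.state(); w=np.radians(s["ee_rot"][2]); c,k=np.cos(w),np.sin(w)
    d=np.array([x,y,z])-s["ee_pos"]
    print("delta",np.round([c*d[0]+k*d[1],k*d[0]-c*d[1],-d[2]],1),"roll",round(-((yaw-s["ee_rot"][2]+180)%360-180)/5,2),
      "pos",s["ee_pos"].round(1),s["ee_rot"].round(1),"F",s["force"].round(1),"T",s["torque"].round(2),"q6",s["qpos"][5].round(1),s["time_s"])
E
python3 -c "
from h import *
go(496.8,-63.7,320,-32.4)"
```

```text
delta [ 463. -384. -106.] roll 9.5 pos [ 149.9 -555.1  214. ] [180.   -0.   15.1] F [-0.1 -0.4 -0.1] T [-0.03  0.06  0.05] q6 -1.1 0.9
```

Call:
arm_command --rows '[{"delta_pos": [0,0,-40],"roll": 0,"jaw": 33},{"delta_pos": [0,0,-80],"roll": 0,"jaw": 33},{"delta_pos": [15,-12,-106],"roll": 0.5,"jaw": 33},{"delta_pos": [40,-33,-106],"roll": 1.5,"jaw": 33},{"delta_pos": [71,-59,-106],"roll": 2.5,"jaw": 33},{"delta_pos": [102,-85,-106],"roll": 3.5,"jaw": 33},{"delta_pos": [133,-110,-106],"roll": 4.5,"jaw": 33},{"delta_pos": [164,-136,-106],"roll": 5.5,"jaw": 33},{"delta_pos": [195,-162,-106],"roll": 6.5,"jaw": 33},{"delta_pos": [226,-188,-106],"roll": 7.5,"jaw": 33},{"delta_pos": [257,-213,-106],"roll": 8.5,"jaw": 33},{"delta_pos": [288,-239,-106],"roll": 9.5,"jaw": 33},{"delta_pos": [319,-265,-106],"roll": 9.5,"jaw": 33},{"delta_pos": [350,-290,-106],"roll": 9.5,"jaw": 33},{"delta_pos": [381,-316,-106],"roll": 9.5,"jaw": 33},{"delta_pos": [412,-342,-106],"roll": 9.5,"jaw": 33},{"delta_pos": [440,-365,-106],"roll": 9.5,"jaw": 33},{"delta_pos": [463,-384,-106],"roll": 9.5,"jaw": 33},{"delta_pos": [463,-384,-106],"roll": 9.5,"jaw": 33},{"delta_pos": [463,-384,-106],"roll": 9.5,"jaw": 33}]'

```text
time_s: 2.57
ee_pos: [497.2, -62.6, 319.6]
ee_rot: [180.0, 0.0, -32.2]
force: [-0.6, -0.4, -0.1]
gripper_width: 30.0
gripper_force: 0.0
```

```bash
python3 -c "
from h import *
go(496.8,-63.7,250,-32.4)
print(env.state()['gripper_width'])"
```

```text
delta [ 0.3  1.2 69.6] roll 0.04 pos [497.2 -62.6 319.6] [180.    0.  -32.2] F [-0.6 -0.4 -0.1] T [ 0.04  0.01 -0.06] q6 113.7 2.5667
30.0064682606547
```

Call:
arm_command --rows '[{"delta_pos": [0.3,1,30],"roll": 0,"jaw": 33},{"delta_pos": [0.3,1,55],"roll": 0,"jaw": 33},{"delta_pos": [0.3,1,68],"roll": 0,"jaw": 33},{"delta_pos": [0.3,1,73],"roll": 0,"jaw": 33},{"delta_pos": [0.3,1,73],"roll": 0,"jaw": 33},{"delta_pos": [0.3,1,73],"roll": 0,"jaw": 33}]'

```text
time_s: 3.07
ee_pos: [496.6, -65.5, 247.8]
ee_rot: [-180.0, -0.1, -32.5]
force: [0.9, -0.6, 1.0]
gripper_width: 30.0
gripper_force: 0.0
```

Call:
arm_command --rows '[{"delta_pos": [0,0,0.5],"roll": 0,"jaw": 33},{"delta_pos": [0,0,1],"roll": 0,"jaw": 33},{"delta_pos": [0,0,1],"roll": 0,"jaw": 33}]'

```text
time_s: 3.32
ee_pos: [496.9, -64.9, 246.8]
ee_rot: [-180.0, -0.1, -32.4]
force: [0.2, -0.1, 0.1]
gripper_width: 30.2
gripper_force: 0.0
```

Call:
arm_command --rows '[{"delta_pos": [0,0,0.5],"roll": 0,"jaw": 33},{"delta_pos": [0,0,1],"roll": 0,"jaw": 33},{"delta_pos": [0,0,1],"roll": 0,"jaw": 33}]'

```text
time_s: 3.57
ee_pos: [496.5, -64.6, 245.0]
ee_rot: [180.0, -0.0, -32.4]
force: [-0.1, 0.1, 0.1]
gripper_width: 29.8
gripper_force: 0.0
```

Call:
arm_command --rows '[{"delta_pos": [0,0,0.5],"roll": 0,"jaw": 33},{"delta_pos": [0,0,1],"roll": 0,"jaw": 33},{"delta_pos": [0,0,1],"roll": 0,"jaw": 33}]'

```text
time_s: 3.82
ee_pos: [496.4, -64.6, 243.8]
ee_rot: [180.0, 0.0, -32.4]
force: [-0.4, 0.2, 0.0]
gripper_width: 30.2
gripper_force: 0.0
```

Call:
arm_command --rows '[{"delta_pos": [0,0,0.4],"roll": 0,"jaw": 33},{"delta_pos": [0,0,0.8],"roll": 0,"jaw": 33},{"delta_pos": [0,0,0.8],"roll": 0,"jaw": 33}]'

```text
time_s: 4.07
ee_pos: [496.5, -64.7, 243.1]
ee_rot: [180.0, 0.0, -32.4]
force: [0.4, 0.4, -0.4]
gripper_width: 30.0
gripper_force: 0.0
```

Call:
arm_command --rows '[{"delta_pos": [0,0,0.3],"roll": 0,"jaw": 33},{"delta_pos": [0,0,0.6],"roll": 0,"jaw": 33},{"delta_pos": [0,0,0.6],"roll": 0,"jaw": 33}]'

```text
time_s: 4.32
ee_pos: [496.5, -64.7, 242.5]
ee_rot: [180.0, 0.0, -32.4]
force: [-0.5, -0.8, -0.4]
gripper_width: 30.0
gripper_force: 0.0
```

Call:
arm_command --rows '[{"delta_pos": [0,0,0.3],"roll": 0,"jaw": 33},{"delta_pos": [0,0,0.5],"roll": 0,"jaw": 33},{"delta_pos": [0,0,0.5],"roll": 0,"jaw": 33}]'

```text
time_s: 4.57
ee_pos: [496.5, -64.7, 242.0]
ee_rot: [180.0, 0.0, -32.4]
force: [-0.2, -0.2, -0.5]
gripper_width: 30.4
gripper_force: 0.0
```

Call:
arm_command --rows '[{"delta_pos": [0,0,0.3],"roll": 0,"jaw": 33},{"delta_pos": [0,0,0.5],"roll": 0,"jaw": 33},{"delta_pos": [0,0,0.5],"roll": 0,"jaw": 33}]'

```text
time_s: 4.82
ee_pos: [496.6, -64.7, 241.7]
ee_rot: [-180.0, -0.0, -32.4]
force: [-0.1, -0.1, 2.1]
gripper_width: 29.7
gripper_force: 0.6
```

Call:
arm_command --rows '[{"delta_pos": [0,0,0.3],"roll": 0,"jaw": 33},{"delta_pos": [0,0,0.5],"roll": 0,"jaw": 33},{"delta_pos": [0,0,0.5],"roll": 0,"jaw": 33}]'

```text
time_s: 5.07
ee_pos: [496.7, -64.6, 241.5]
ee_rot: [-180.0, -0.0, -32.4]
force: [-0.6, 0.2, 3.3]
gripper_width: 29.8
gripper_force: 1.6
```

Call:
arm_command --rows '[{"delta_pos": [0,0,-15],"roll": 0,"jaw": 33},{"delta_pos": [0,0,-30],"roll": -1.4,"jaw": 45},{"delta_pos": [0,0,-30],"roll": -2.8,"jaw": 45},{"delta_pos": [0,0,-30],"roll": -4.2,"jaw": 45},{"delta_pos": [0,0,-30],"roll": -5.6,"jaw": 45},{"delta_pos": [0,0,-30],"roll": -7,"jaw": 45},{"delta_pos": [0,0,-30],"roll": -8.4,"jaw": 45},{"delta_pos": [0,0,-30],"roll": -9.8,"jaw": 45},{"delta_pos": [0,0,-30],"roll": -11.2,"jaw": 45},{"delta_pos": [0,0,-30],"roll": -12.6,"jaw": 45},{"delta_pos": [0,0,-30],"roll": -14,"jaw": 45},{"delta_pos": [0,0,-30],"roll": -15.4,"jaw": 45},{"delta_pos": [0,0,-30],"roll": -16.8,"jaw": 45},{"delta_pos": [0,0,-30],"roll": -18,"jaw": 45},{"delta_pos": [0,0,-30],"roll": -18,"jaw": 45},{"delta_pos": [0,0,-30],"roll": -18,"jaw": 45}]'

```text
time_s: 6.4
ee_pos: [496.4, -64.7, 270.7]
ee_rot: [-180.0, 0.0, 57.5]
force: [0.3, -0.6, -0.3]
gripper_width: 40.8
gripper_force: 0.0
```

```bash
python3 -c "
from h import *
go(496.8,-63.7,223,57.6)"
```

```text
delta [ 1.1 -0.2 47.7] roll -0.03 pos [496.4 -64.7 270.7] [-180.     0.    57.5] F [ 0.3 -0.6 -0.3] T [ 0.02 -0.08  0.01] q6 23.8 6.4
```

Call:
arm_command --rows '[{"delta_pos": [1,0,25],"roll": 0,"jaw": 45},{"delta_pos": [1,0,40],"roll": 0,"jaw": 45},{"delta_pos": [1,0,48],"roll": 0,"jaw": 45},{"delta_pos": [1,0,48],"roll": 0,"jaw": 45},{"delta_pos": [1,0,48],"roll": 0,"jaw": 25},{"delta_pos": [1,0,48],"roll": 0,"jaw": 8},{"delta_pos": [1,0,48],"roll": 0,"jaw": 8},{"delta_pos": [1,0,48],"roll": 0,"jaw": 8},{"delta_pos": [1,0,48],"roll": 0,"jaw": 8},{"delta_pos": [1,0,48],"roll": 0,"jaw": 8}]' --squeeze 8

```text
time_s: 7.23
ee_pos: [497.1, -63.7, 223.7]
ee_rot: [180.0, -0.0, 57.6]
force: [-1.7, -0.6, 2.1]
gripper_width: 12.1
gripper_force: 8.0
```

```bash
python3 -c "
from h import *
go(496.8,-63.7,223,57.6)"
```

```text
delta [-0.1 -0.3  0.7] roll -0.0 pos [497.1 -63.7 223.7] [180.   -0.   57.6] F [-1.7 -0.6  2.1] T [-0.02  0.13 -0.21] q6 23.8 7.2333
```

Call:
arm_command --rows '[{"delta_pos": [0,0,0],"roll": 0,"jaw": 5},{"delta_pos": [0,0,0],"roll": 0,"jaw": 5},{"delta_pos": [0,0,-0.1],"roll": -1,"jaw": 5},{"delta_pos": [0,0,-0.2],"roll": -2,"jaw": 5},{"delta_pos": [0,0,-0.3],"roll": -3,"jaw": 5},{"delta_pos": [0,0,-0.4],"roll": -4,"jaw": 5},{"delta_pos": [0,0,-0.55],"roll": -5,"jaw": 5}]' --squeeze 25

```text
time_s: 7.82
ee_pos: [497.2, -63.7, 224.1]
ee_rot: [180.0, -0.0, 82.8]
force: [-0.9, 0.7, 4.4]
gripper_width: 11.6
gripper_force: 25.0
```

```bash
python3 -c "
from h import *
go(496.8,-63.7,225.8,182.6)"
```

```text
delta [-0.  -0.4 -1.7] roll -19.96 pos [497.2 -63.7 224.1] [180.   -0.   82.8] F [-0.9  0.7  4.4] T [ 0.14  0.11 -0.18] q6 -1.5 7.8167
```

Call:
arm_command --rows '[{"delta_pos": [0,0,-0.2],"roll": -1.25,"jaw": 5},{"delta_pos": [0,0,-0.4],"roll": -2.5,"jaw": 5},{"delta_pos": [0,0,-0.6],"roll": -3.75,"jaw": 5},{"delta_pos": [0,0,-0.8],"roll": -5,"jaw": 5},{"delta_pos": [0,0,-0.95],"roll": -6.25,"jaw": 5},{"delta_pos": [0,0,-1.1],"roll": -7.5,"jaw": 5},{"delta_pos": [0,0,-1.25],"roll": -8.75,"jaw": 5},{"delta_pos": [0,0,-1.4],"roll": -10,"jaw": 5},{"delta_pos": [0,0,-1.55],"roll": -11.25,"jaw": 5},{"delta_pos": [0,0,-1.7],"roll": -12.5,"jaw": 5},{"delta_pos": [0,0,-1.85],"roll": -13.75,"jaw": 5},{"delta_pos": [0,0,-2.0],"roll": -15,"jaw": 5},{"delta_pos": [0,0,-2.1],"roll": -16.25,"jaw": 5},{"delta_pos": [0,0,-2.2],"roll": -17.5,"jaw": 5},{"delta_pos": [0,0,-2.3],"roll": -18.75,"jaw": 5},{"delta_pos": [0,0,-2.4],"roll": -20,"jaw": 5},{"delta_pos": [0,0,-2.4],"roll": -20,"jaw": 5}]'

```text
time_s: 9.23
ee_pos: [497.2, -63.7, 226.4]
ee_rot: [180.0, 0.0, -177.3]
force: [-0.1, 1.3, 3.8]
gripper_width: 11.7
gripper_force: 25.0
```

```bash
python3 -c "
from h import *
go(496.8,-63.7,226,182.6)"
```

```text
delta [0.4 0.  0.4] roll 0.02 pos [497.2 -63.7 226.4] [ 180.     0.  -177.3] F [-0.1  1.3  3.8] T [ 0.28  0.08 -0.37] q6 -101.4 9.2333
```

Call:
arm_command --rows '[{"delta_pos": [0,0,0],"roll": 0,"jaw": 45},{"delta_pos": [0,0,0],"roll": 0,"jaw": 45},{"delta_pos": [0,0,0],"roll": 0,"jaw": 45},{"delta_pos": [0,0,-15],"roll": 0,"jaw": 45},{"delta_pos": [0,0,-35],"roll": 0,"jaw": 45},{"delta_pos": [0,0,-35],"roll": 1.4,"jaw": 45},{"delta_pos": [0,0,-35],"roll": 2.8,"jaw": 45},{"delta_pos": [0,0,-35],"roll": 4.2,"jaw": 45},{"delta_pos": [0,0,-35],"roll": 5.6,"jaw": 45},{"delta_pos": [0,0,-35],"roll": 7,"jaw": 45},{"delta_pos": [0,0,-35],"roll": 8.4,"jaw": 45},{"delta_pos": [0,0,-35],"roll": 9.8,"jaw": 45},{"delta_pos": [0,0,-35],"roll": 11.2,"jaw": 45},{"delta_pos": [0,0,-35],"roll": 12.6,"jaw": 45},{"delta_pos": [0,0,-35],"roll": 14,"jaw": 45},{"delta_pos": [0,0,-35],"roll": 15.4,"jaw": 45},{"delta_pos": [0,0,-35],"roll": 16.8,"jaw": 45},{"delta_pos": [0,0,-35],"roll": 18,"jaw": 45}]'

```text
time_s: 10.73
ee_pos: [497.0, -63.9, 260.7]
ee_rot: [-180.0, 0.0, 92.2]
force: [-0.3, 0.4, 0.5]
gripper_width: 41.4
gripper_force: 0.0
```

Call:
arm_command --rows '[{"delta_pos": [0,0,0],"roll": 1.4,"jaw": 45},{"delta_pos": [0,0,0],"roll": 2.8,"jaw": 45},{"delta_pos": [0,0,0],"roll": 4.2,"jaw": 45},{"delta_pos": [0,0,0],"roll": 5.6,"jaw": 45},{"delta_pos": [0,0,0],"roll": 7,"jaw": 45},{"delta_pos": [0,0,0],"roll": 8.4,"jaw": 45},{"delta_pos": [0,0,0],"roll": 9.8,"jaw": 45},{"delta_pos": [0,0,0],"roll": 11.2,"jaw": 45},{"delta_pos": [0,0,0],"roll": 12.6,"jaw": 45},{"delta_pos": [0,0,0],"roll": 14,"jaw": 45},{"delta_pos": [0,0,0],"roll": 15.4,"jaw": 45},{"delta_pos": [0,0,0],"roll": 16.8,"jaw": 45},{"delta_pos": [0,0,0],"roll": 18,"jaw": 45},{"delta_pos": [0,0,0],"roll": 18,"jaw": 45},{"delta_pos": [0,0,0],"roll": 18,"jaw": 45}]'

```text
time_s: 11.98
ee_pos: [497.0, -63.9, 260.7]
ee_rot: [180.0, 0.0, 2.7]
force: [-0.4, -0.1, -0.1]
gripper_width: 41.3
gripper_force: 0.0
```

```bash
python3 -c "
from h import *
go(496.8,-63.7,226,2.6)"
```

```text
delta [-0.2 -0.2 34.7] roll 0.03 pos [497.  -63.9 260.7] [180.    0.    2.7] F [-0.4 -0.1 -0.1] T [0.01 0.02 0.03] q6 78.6 11.9833
```

Call:
arm_command --rows '[{"delta_pos": [0,0,18],"roll": 0,"jaw": 45},{"delta_pos": [0,0,30],"roll": 0,"jaw": 45},{"delta_pos": [0,0,34.5],"roll": 0,"jaw": 45},{"delta_pos": [0,0,34.5],"roll": 0,"jaw": 45},{"delta_pos": [0,0,34.5],"roll": 0,"jaw": 25},{"delta_pos": [0,0,34.5],"roll": 0,"jaw": 5},{"delta_pos": [0,0,34.5],"roll": 0,"jaw": 5},{"delta_pos": [0,0,34.5],"roll": 0,"jaw": 5},{"delta_pos": [0,0,34.5],"roll": 0,"jaw": 5},{"delta_pos": [0,0,34.5],"roll": 0,"jaw": 5}]'

```text
time_s: 12.82
ee_pos: [497.3, -63.8, 226.9]
ee_rot: [180.0, -0.1, 2.7]
force: [-0.3, 0.8, 1.6]
gripper_width: 11.8
gripper_force: 25.0
```

```bash
python3 -c "
from h import *
go(496.8,-63.7,226,124.6)"
```

```text
delta [-0.5 -0.1  0.9] roll -24.39 pos [497.3 -63.8 226.9] [ 1.8e+02 -1.0e-01  2.7e+00] F [-0.3  0.8  1.6] T [0.12 0.01 0.11] q6 78.7 12.8167
```

Call:
arm_command --rows '[{"delta_pos": [0,0,-0.1],"roll": -1.2,"jaw": 5},{"delta_pos": [0,0,-0.25],"roll": -2.4,"jaw": 5},{"delta_pos": [0,0,-0.4],"roll": -3.6,"jaw": 5},{"delta_pos": [0,0,-0.55],"roll": -4.8,"jaw": 5},{"delta_pos": [0,0,-0.7],"roll": -6,"jaw": 5},{"delta_pos": [0,0,-0.8],"roll": -7.2,"jaw": 5},{"delta_pos": [0,0,-0.95],"roll": -8.4,"jaw": 5},{"delta_pos": [0,0,-1.1],"roll": -9.6,"jaw": 5},{"delta_pos": [0,0,-1.2],"roll": -10.8,"jaw": 5},{"delta_pos": [0,0,-1.35],"roll": -12,"jaw": 5},{"delta_pos": [0,0,-1.5],"roll": -13.2,"jaw": 5},{"delta_pos": [0,0,-1.6],"roll": -14.4,"jaw": 5},{"delta_pos": [0,0,-1.75],"roll": -15.6,"jaw": 5},{"delta_pos": [0,0,-1.9],"roll": -16.8,"jaw": 5},{"delta_pos": [0,0,-2.0],"roll": -18,"jaw": 5},{"delta_pos": [0,0,-2.1],"roll": -19,"jaw": 5},{"delta_pos": [0,0,-2.1],"roll": -19,"jaw": 5}]'

```text
time_s: 14.23
ee_pos: [497.1, -63.4, 229.0]
ee_rot: [180.0, -0.0, 97.7]
force: [-0.7, 1.9, 2.3]
gripper_width: 12.1
gripper_force: 25.0
```

```bash
python3 -c "
from h import *
go(496.8,-63.7,226,124.6)"
```

```text
delta [-0.3 -0.3  3. ] roll -5.38 pos [497.1 -63.4 229. ] [180.   -0.   97.7] F [-0.7  1.9  2.3] T [ 0.41 -0.03 -0.39] q6 -16.3 14.2333
```

Call:
arm_command --rows '[{"delta_pos": [0,0,-0.15],"roll": -1,"jaw": 5},{"delta_pos": [0,0,-0.25],"roll": -2,"jaw": 5},{"delta_pos": [0,0,-0.35],"roll": -3,"jaw": 5},{"delta_pos": [0,0,-0.45],"roll": -4,"jaw": 5},{"delta_pos": [0,0,-0.5],"roll": -4.4,"jaw": 5},{"delta_pos": [0,0,-0.5],"roll": -4.4,"jaw": 5}]'

```text
time_s: 14.73
ee_pos: [497.0, -63.4, 229.4]
ee_rot: [180.0, -0.0, 119.5]
force: [-1.5, 2.2, 2.2]
gripper_width: 11.7
gripper_force: 25.0
```

```bash
python3 -c "
from h import *
go(496.8,-63.7,226,124.6)"
```

```text
delta [-0.1 -0.3  3.4] roll -1.02 pos [497.  -63.4 229.4] [180.   -0.  119.5] F [-1.5  2.2  2.2] T [ 0.44  0.04 -0.34] q6 -38.1 14.7333
```

Call:
arm_command --rows '[{"delta_pos": [0,0,0],"roll": 0,"jaw": 40},{"delta_pos": [0,0,0],"roll": 0,"jaw": 40},{"delta_pos": [0,0,0],"roll": 0,"jaw": 40},{"delta_pos": [0,0,-15],"roll": 0,"jaw": 40},{"delta_pos": [0,0,-35],"roll": 0,"jaw": 40},{"delta_pos": [-5,5,-38],"roll": 1.3,"jaw": 0},{"delta_pos": [-15,15,-38],"roll": 2.6,"jaw": 0},{"delta_pos": [-25,25,-38],"roll": 3.9,"jaw": 0},{"delta_pos": [-32.5,32.5,-38],"roll": 5.2,"jaw": 0},{"delta_pos": [-32.5,32.5,-38],"roll": 6.4,"jaw": 0},{"delta_pos": [-32.5,32.5,-38],"roll": 6.4,"jaw": 0},{"delta_pos": [-32.5,32.5,-38],"roll": 6.4,"jaw": 0}]' --squeeze 10

```text
time_s: 15.73
ee_pos: [541.2, -76.1, 266.7]
ee_rot: [-180.0, 0.0, 87.7]
force: [-0.3, 0.7, -0.3]
gripper_width: 0.4
gripper_force: 0.0
```

```bash
python3 - <<'E'
from h import *
go(541,-75.7,228,87.4); print(env.state()["gripper_width"])
f=env.grab_frame("scene"); cv2.imwrite("pics/s2.png",cv2.resize(f["img"][130:250,180:340],None,fx=5,fy=5,interpolation=2))
E
```

```text
delta [ 0.4 -0.2 38.7] roll 0.07 pos [541.2 -76.1 266.7] [-180.     0.    87.7] F [-0.3  0.7 -0.3] T [ 0.   -0.11 -0.06] q6 -6.9 15.7333
0.40453262533709494
```

View pics/s2.png

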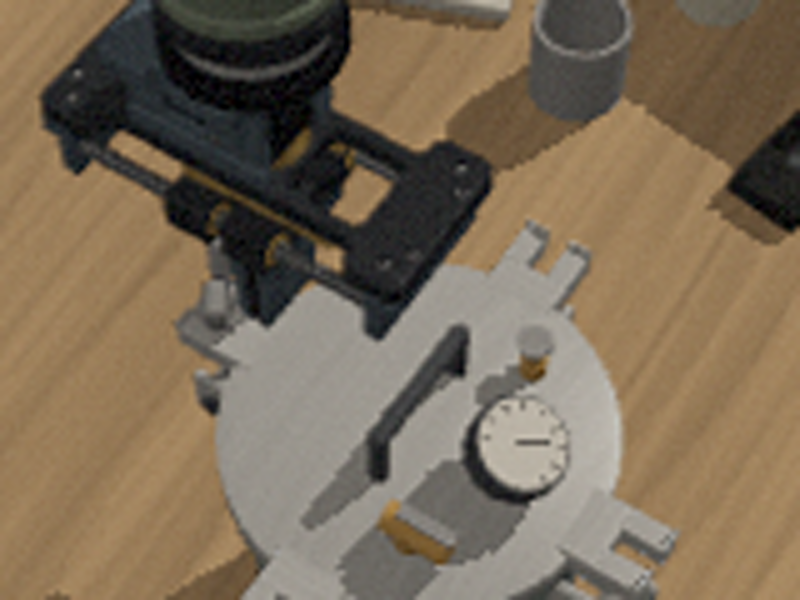

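The gripper is shut beside the nut at about (265,290), on the lid side. The nut is still upright at about (213,305). I turn the gripper's long side along y before pushing, so its body stays clear of the lid later.

Call:
arm_command --rows '[{"delta_pos": [0,0,0],"roll": 1.4,"jaw": 0},{"delta_pos": [0,0,0],"roll": 2.8,"jaw": 0},{"delta_pos": [0,0,0],"roll": 4.2,"jaw": 0},{"delta_pos": [0,0,0],"roll": 5.6,"jaw": 0},{"delta_pos": [0,0,0],"roll": 7,"jaw": 0},{"delta_pos": [0,0,0],"roll": 8.4,"jaw": 0},{"delta_pos": [0,0,0],"roll": 9.8,"jaw": 0},{"delta_pos": [0,0,0],"roll": 11.2,"jaw": 0},{"delta_pos": [0,0,0],"roll": 12.6,"jaw": 0},{"delta_pos": [0,0,0],"roll": 14,"jaw": 0},{"delta_pos": [0,0,0],"roll": 15.4,"jaw": 0},{"delta_pos": [0,0,0],"roll": 16.8,"jaw": 0},{"delta_pos": [0,0,0],"roll": 18,"jaw": 0},{"delta_pos": [0,-2,15],"roll": 18,"jaw": 0},{"delta_pos": [0,-2,30],"roll": 18,"jaw": 0},{"delta_pos": [0,-2,36],"roll": 18,"jaw": 0},{"delta_pos": [0,-2,36],"roll": 18,"jaw": 0}]'

```text
time_s: 17.2
ee_pos: [538.2, -75.8, 229.7]
ee_rot: [-180.0, 0.2, -2.3]
force: [0.3, -0.1, -0.6]
gripper_width: 0.4
gripper_force: 0.0
```

```bash
python3 -c "
from h import *
go(529,-75,230,-2.6)"
```

```text
delta [-9.2 -0.4 -0.3] roll 0.06 pos [538.2 -75.8 229.7] [-180.     0.2   -2.3] F [ 0.3 -0.1 -0.6] T [-0.    0.03  0.  ] q6 83.1 17.2
```

Call:
arm_command --rows '[{"delta_pos": [-1.5,0,0],"roll": 0,"jaw": 0},{"delta_pos": [-3,0,0],"roll": 0,"jaw": 0},{"delta_pos": [-4.5,0,0],"roll": 0,"jaw": 0},{"delta_pos": [-6,0,0],"roll": 0,"jaw": 0}]'

```text
time_s: 17.53
ee_pos: [533.6, -75.8, 231.9]
ee_rot: [180.0, -0.1, -2.4]
force: [0.6, 0.3, -0.1]
gripper_width: 0.9
gripper_force: 0.2
```

Call:
arm_command --rows '[{"delta_pos": [-1,0,0],"roll": 0,"jaw": 0},{"delta_pos": [-2,0,0],"roll": 0,"jaw": 0},{"delta_pos": [-3,0,0],"roll": 0,"jaw": 0},{"delta_pos": [-4,0,0],"roll": 0,"jaw": 0}]'

```text
time_s: 17.87
ee_pos: [529.7, -75.5, 231.4]
ee_rot: [180.0, -0.1, -2.4]
force: [1.8, -0.1, 0.0]
gripper_width: 0.6
gripper_force: 0.8
```

Call:
arm_command --rows '[{"delta_pos": [-1,0,0],"roll": 0,"jaw": 0},{"delta_pos": [-2,0,0],"roll": 0,"jaw": 0},{"delta_pos": [-3,0,0],"roll": 0,"jaw": 0}]'

```text
time_s: 18.12
ee_pos: [526.4, -75.4, 231.1]
ee_rot: [180.0, -0.0, -2.4]
force: [2.1, 0.0, 0.3]
gripper_width: 0.2
gripper_force: 0.7
```

Call:
arm_command --rows '[{"delta_pos": [-1.2,0,0],"roll": 0,"jaw": 0},{"delta_pos": [-2.4,0,0],"roll": 0,"jaw": 0},{"delta_pos": [-3.6,0,0],"roll": 0,"jaw": 0},{"delta_pos": [-4.8,0,0],"roll": 0,"jaw": 0}]'

```text
time_s: 18.45
ee_pos: [521.5, -75.2, 231.1]
ee_rot: [180.0, -0.0, -2.4]
force: [1.3, 0.2, 1.0]
gripper_width: 0.2
gripper_force: 0.8
```

Call:
arm_command --rows '[{"delta_pos": [-1.2,0,0],"roll": 0,"jaw": 0},{"delta_pos": [-2.4,0,0],"roll": 0,"jaw": 0},{"delta_pos": [-3.6,0,0],"roll": 0,"jaw": 0}]'

```text
time_s: 18.7
ee_pos: [517.9, -75.0, 231.2]
ee_rot: [180.0, -0.0, -2.4]
force: [1.0, 0.8, 1.6]
gripper_width: 0.5
gripper_force: 0.8
```

Call:
arm_command --rows '[{"delta_pos": [-1.2,0,0],"roll": 0,"jaw": 0},{"delta_pos": [-2.4,0,0],"roll": 0,"jaw": 0},{"delta_pos": [-3.6,0,0],"roll": 0,"jaw": 0}]'

```text
time_s: 18.95
ee_pos: [514.3, -74.9, 231.1]
ee_rot: [180.0, -0.0, -2.4]
force: [1.7, -0.6, 1.5]
gripper_width: 0.3
gripper_force: 0.8
```

Call:
arm_command --rows '[{"delta_pos": [-1.2,0,0],"roll": 0,"jaw": 0},{"delta_pos": [-2.4,0,0],"roll": 0,"jaw": 0},{"delta_pos": [-3.6,0,0],"roll": 0,"jaw": 0}]'

```text
time_s: 19.2
ee_pos: [510.7, -74.7, 231.1]
ee_rot: [180.0, -0.0, -2.4]
force: [1.0, -0.4, 0.6]
gripper_width: 0.4
gripper_force: 0.9
```

Call:
arm_command --rows '[{"delta_pos": [-1.2,0,0],"roll": 0,"jaw": 0},{"delta_pos": [-2.4,0,0],"roll": 0,"jaw": 0},{"delta_pos": [-3.6,0,0],"roll": 0,"jaw": 0}]'

```text
time_s: 19.45
ee_pos: [507.0, -74.6, 231.0]
ee_rot: [180.0, 0.0, -2.4]
force: [1.5, 0.1, 0.8]
gripper_width: 0.2
gripper_force: 0.8
```

Call:
arm_command --rows '[{"delta_pos": [-3,0,0],"roll": 0,"jaw": 0},{"delta_pos": [-6,0,0],"roll": 0,"jaw": 0},{"delta_pos": [-9,0,0],"roll": 0,"jaw": 0},{"delta_pos": [-12,0,0],"roll": 0,"jaw": 0},{"delta_pos": [-15,0,0],"roll": 0,"jaw": 0},{"delta_pos": [-18,0,0],"roll": 0,"jaw": 0},{"delta_pos": [-22,0,0],"roll": 0,"jaw": 0},{"delta_pos": [-25,0,0],"roll": 0,"jaw": 0}]'

```text
time_s: 20.12
ee_pos: [481.6, -73.5, 231.1]
ee_rot: [-180.0, 0.0, -2.4]
force: [2.0, 0.3, 0.3]
gripper_width: 0.8
gripper_force: 0.6
```

Call:
arm_command --rows '[{"delta_pos": [-4,0,1],"roll": 0,"jaw": 0},{"delta_pos": [-8,0,2],"roll": 0,"jaw": 0},{"delta_pos": [-12,0,3],"roll": 0,"jaw": 0},{"delta_pos": [-16,0,4.5],"roll": 0,"jaw": 0},{"delta_pos": [-20,0,6],"roll": 0,"jaw": 0},{"delta_pos": [-24,0,7.5],"roll": 0,"jaw": 0},{"delta_pos": [-28,0,9],"roll": 0,"jaw": 0},{"delta_pos": [-32,0,11],"roll": 0,"jaw": 0}]'

```text
time_s: 20.78
ee_pos: [449.8, -72.3, 220.0]
ee_rot: [180.0, -0.0, -2.4]
force: [0.8, 0.6, 0.1]
gripper_width: 0.7
gripper_force: 0.5
```

```bash
python3 - <<'E'
from h import *
go(449,-72,220,-2.6)
f=env.grab_frame("scene"); cv2.imwrite("pics/s3.png",cv2.resize(f["img"][120:260,140:320],None,fx=4,fy=4,interpolation=2))
E
```

```text
delta [-0.9 -0.2 -0. ] roll 0.04 pos [449.8 -72.3 220. ] [180.   -0.   -2.4] F [0.8 0.6 0.1] T [ 0.16 -0.18 -0.01] q6 81.8 20.7833
```

View pics/s3.png

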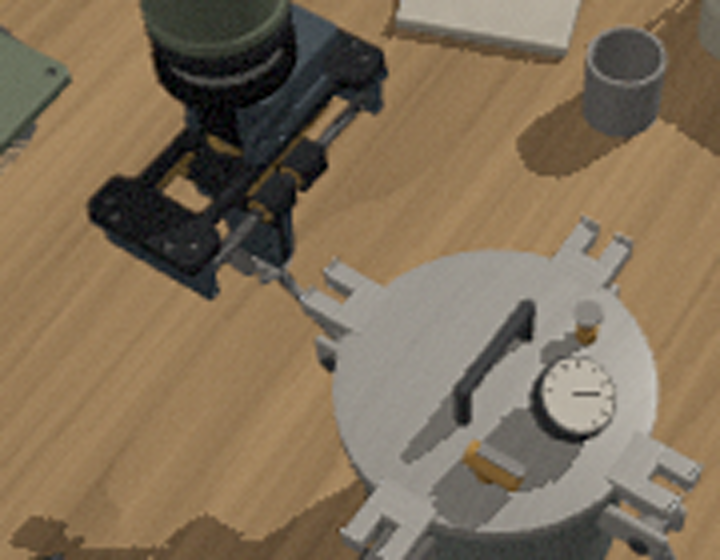

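The bolt at about (280,275) is tipped well out of the slot and the fingers are behind the nut. Force stays at about 2 N. I continue down the arc.

Call:
arm_command --rows '[{"delta_pos": [-4,0,2.5],"roll": 0,"jaw": 0},{"delta_pos": [-8,0,5],"roll": 0,"jaw": 0},{"delta_pos": [-12,0,8],"roll": 0,"jaw": 0},{"delta_pos": [-16,0,11],"roll": 0,"jaw": 0},{"delta_pos": [-20,0,14],"roll": 0,"jaw": 0},{"delta_pos": [-24,0,17],"roll": 0,"jaw": 0},{"delta_pos": [-28,0,20.5],"roll": 0,"jaw": 0},{"delta_pos": [-31,0,24],"roll": 0,"jaw": 0},{"delta_pos": [-34,0,28],"roll": 0,"jaw": 0},{"delta_pos": [-37,0,32],"roll": 0,"jaw": 0},{"delta_pos": [-40,0,36],"roll": 0,"jaw": 0},{"delta_pos": [-43,0,40],"roll": 0,"jaw": 0},{"delta_pos": [-46,0,45],"roll": 0,"jaw": 0}]'

```text
time_s: 21.92
ee_pos: [404.2, -70.3, 174.8]
ee_rot: [180.0, -0.0, -2.4]
force: [0.9, 0.1, 0.5]
gripper_width: 0.8
gripper_force: 0.2
```

Call:
arm_command --rows '[{"delta_pos": [-1,0,4],"roll": 0,"jaw": 0},{"delta_pos": [-2,0,8],"roll": 0,"jaw": 0},{"delta_pos": [-3,0,12],"roll": 0,"jaw": 0},{"delta_pos": [-4,0,16],"roll": 0,"jaw": 0},{"delta_pos": [-5,0,20],"roll": 0,"jaw": 0},{"delta_pos": [-6,0,24],"roll": 0,"jaw": 0},{"delta_pos": [-6,0,28],"roll": 0,"jaw": 0},{"delta_pos": [-6,0,32],"roll": 0,"jaw": 0}]'

```text
time_s: 22.58
ee_pos: [398.2, -70.1, 142.7]
ee_rot: [180.0, 0.0, -2.4]
force: [0.2, 1.0, 1.2]
gripper_width: 0.4
gripper_force: 0.4
```

Call:
arm_command --rows '[{"delta_pos": [0,0,4],"roll": 0,"jaw": 0},{"delta_pos": [0,0,8],"roll": 0,"jaw": 0},{"delta_pos": [1,0,12],"roll": 0,"jaw": 0},{"delta_pos": [1,0,15],"roll": 0,"jaw": 0}]'

```text
time_s: 22.92
ee_pos: [399.5, -70.2, 127.6]
ee_rot: [180.0, -0.0, -2.4]
force: [0.4, 0.4, 0.2]
gripper_width: 0.5
gripper_force: 0.2
```

```bash
python3 - <<'E'
from h import *
go(396,-70,120,-2.6)
f=env.grab_frame("scene"); cv2.imwrite("pics/s4.png",cv2.resize(f["img"][120:260,140:320],None,fx=4,fy=4,interpolation=2))
E
```

```text
delta [-3.5 -0.1  7.6] roll 0.04 pos [399.5 -70.2 127.6] [180.   -0.   -2.4] F [0.4 0.4 0.2] T [ 0.03  0.03 -0.02] q6 80.8 22.9167
```

View pics/s4.png

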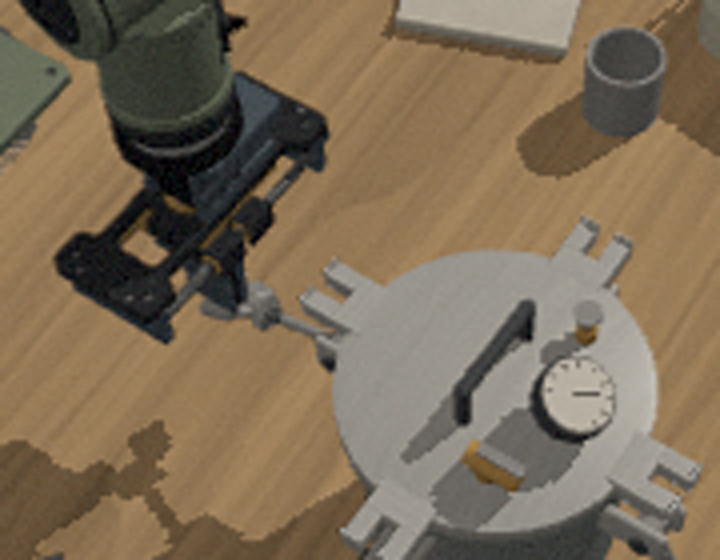

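Call:
arm_command --rows '[{"delta_pos": [0,0,-5],"roll": 0,"jaw": 0},{"delta_pos": [0,0,-12],"roll": 0,"jaw": 0},{"delta_pos": [0,0,-20],"roll": 0,"jaw": 0}]'

```text
time_s: 23.22
ee_pos: [399.4, -70.2, 148.9]
ee_rot: [180.0, -0.0, -2.4]
force: [0.4, 0.5, 0.2]
gripper_width: 0.1
gripper_force: 0.0
```

Call:
arm_command --rows '[{"delta_pos": [-5,0,-30],"roll": 0,"jaw": 0},{"delta_pos": [-25,0,-60],"roll": 0,"jaw": 0},{"delta_pos": [-50,0,-90],"roll": 0,"jaw": 0},{"delta_pos": [-50,0,-120],"roll": 0,"jaw": 0},{"delta_pos": [-50,0,-120],"roll": 0,"jaw": 0}]'

```text
time_s: 23.63
ee_pos: [351.8, -68.7, 274.8]
ee_rot: [179.8, -0.8, -2.4]
force: [0.7, 0.2, -0.2]
gripper_width: 0.6
gripper_force: 0.0
```

```bash
python3 - <<'E'
from h import *
go(400,-70,150,-2.6)
a=np.radians(-2.6);B=np.array([496.8,-63.7])
for n in("scene","top"):
    f=env.grab_frame(n); P,ok=pts(f)
    if n=="scene": cv2.imwrite("pics/s5.png",cv2.resize(f["img"][120:260,140:320],None,fx=4,fy=4,interpolation=2))
    d=P[...,:2]-B; u=d@[np.cos(a),np.sin(a)]; v=d@[-np.sin(a),np.cos(a)]; z=P[...,2]
    for lo in range(-125,-20,10):
        m=ok&(u>lo)&(u<lo+10)&(abs(v)<32)&(z>20)&(z<195)
        if m.sum(): print(n,lo+5,m.sum(),"z",np.percentile(z[m],[5,50,95]).round(),"v",np.percentile(v[m],[5,95]).round())
E
```

```text
delta [ 48.2  -0.7 124.8] roll 0.04 pos [351.8 -68.7 274.8] [179.8  -0.8  -2.4] F [ 0.7  0.2 -0.2] T [-0.01 -0.08 -0.04] q6 79.5 23.6333
scene -110 4 z [116. 119. 123.] v [-23. -13.]
scene -100 36 z [100. 116. 125.] v [-24.  17.]
scene -90 31 z [103. 119. 125.] v [-22.  19.]
scene -80 31 z [106. 119. 122.] v [-19.  17.]
scene -70 41 z [110. 120. 127.] v [-11.   9.]
scene -60 14 z [104. 120. 123.] v [-5.  3.]
scene -50 9 z [118. 124. 126.] v [-4.  1.]
scene -40 8 z [124. 126. 128.] v [-4.  2.]
scene -30 9 z [126. 130. 133.] v [-4.  0.]
scene -20 10 z [130. 135. 193.] v [-13.   3.]
top -30 10 z [128. 131. 135.] v [-3.  3.]
top -20 14 z [131. 134. 193.] v [-7. 15.]
```

View pics/s5.png

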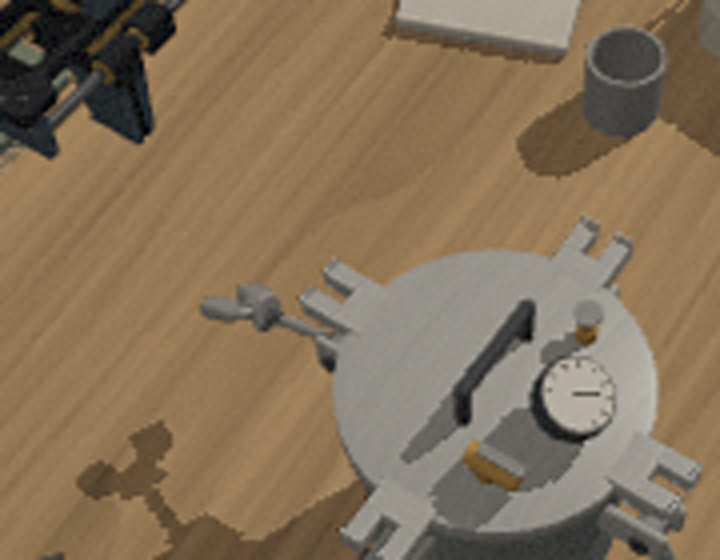

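The eyebolt at about (270,305) is free, out of the slot and about 0.3 rad below level. The gripper is well clear of it.

```bash
python3 -c "
from workcell import env
print(env.job_done())"
```

```text
the job is handed in; nothing more can be done
None
```

The last clamp is undone: I unscrewed the wing nut about 242° (about 5.4 mm of lift, short of the cap), swung the bolt out with about 2 N, and left it roughly 0.3 rad below level. The job is handed in and the robot is touching nothing.

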